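# Sort vials and a pen into their trays

### The job

Sort the things lying along the front of the bench: stand the two white-capped vials in the white tray and the blue-capped and the black-capped vial in the blue tray, one vial to each bay, and lay the felt pen flat in the metal pen tray. Keep the vials upright all the time, and do not shift the timer or the amber bottle beyond the trays.

Things in the scene. Friction and masses are not known exactly. Their poses are not given: they have to be found in the camera images.
- vial_pink: closed screw vial standing upright, white cap, pink contents; 24 mm in diameter, 50 mm tall. The glass body reaches to 42 mm; the cap above it is not solid: grip the body, between 20 and 42 mm above its foot. Origin: centre of its underside; z up its axis; round. About 18 g. Belongs in the white tray.
- vial_yellow: closed screw vial standing upright, white cap, pale yellow contents; 24 mm in diameter, 50 mm tall. The glass body reaches to 42 mm; the cap above it is not solid: grip the body, between 20 and 42 mm above its foot. Origin: centre of its underside; z up its axis; round. About 18 g. Belongs in the white tray.
- vial_blue: closed screw vial standing upright, blue cap, colourless contents; 24 mm in diameter, 50 mm tall. The glass body reaches to 42 mm; the cap above it is not solid: grip the body, between 20 and 42 mm above its foot. Origin: centre of its underside; z up its axis; round. About 18 g. Belongs in the blue tray.
- vial_black: closed screw vial standing upright, black cap, pale yellow contents; 24 mm in diameter, 50 mm tall. The glass body reaches to 42 mm; the cap above it is not solid: grip the body, between 20 and 42 mm above its foot. Origin: centre of its underside; z up its axis; round. About 18 g. Belongs in the blue tray.
- pen: felt pen with a red cap and white barrel, lying flat on the bench; 133 mm long along its y, 14 mm wide (x) and 14 mm high. Origin: middle of its length, on its underside; z up. The pinchable body is 12 mm wide, from 1 to 13 mm above the origin; it does not roll. About 12 g. Belongs in the metal pen tray. (The fixed centrifuge behind the row is 200 mm tall: pass over or round it.)
- white_tray: white plastic tray fixed to the bench, 60 mm (x) by 112 mm (y). Walls 4 mm thick, 16 mm high, and a cross wall at y = 0 make two bays along y, each 52 (x) by 50 mm (y) inside, a round dark pad in the middle of each. Origin: centre of the underside; bay middles at y = +28 and -28 mm, floor 4 mm above the origin; z up. For the two white-capped vials, one per bay, either way round.
- blue_tray: blue plastic tray fixed to the bench, 60 mm (x) by 112 mm (y). Walls 4 mm thick, 16 mm high, and a cross wall at y = 0 make two bays along y, each 52 (x) by 50 mm (y) inside, a round dark pad in the middle of each. Origin: centre of the underside; bay middles at y = +28 and -28 mm, floor 4 mm above the origin; z up. For the blue- and the black-capped vial, one per bay, either way round.
- pen_tray: shallow dark grey metal tray fixed to the bench, without bays, 64 mm (its x) by 165 mm (its y); inside 58 by 159 mm; walls 3 mm thick with a rolled rim, 12 mm high. Origin: centre of the underside; floor 3 mm above it; z up. It does not move. The pen lies in it along its y, cap at either end.
- timer: white bench timer with a dark display and three keys, 55 x 65 x 18 mm, loose, beyond the trays; to be left alone. Origin: centre of its underside.
- bottle: loose amber reagent bottle with a white cap, 60 mm in diameter, 114 mm tall, standing beyond the trays, on the right; to be left alone. Origin: centre of its underside.

How it is judged:
By the outcome, as a careful person would: the job done as asked, in the order asked, and still so for the second after the job is handed in, with the robot touching nothing.
It also fails if it takes over 141 s, if anything falls off the work surface, if the arm or the gripper's body presses on something with over 40 N, if the wrist force passes 120 N, or if a joint passes its speed limit or range.

### The arm

A 6-joint arm with a two-finger parallel gripper is mounted at the origin on a cart in front of the work surface, level with it; the furniture and walls round the work are solid. World frame = base frame: x ahead of the robot, y to its left, z up, the work surface at z = 0. Lengths are in m, angles in rad, forces in N, time in s.
With the tool pointing down it reaches from about 0.425 to 0.925 m from the base axis. Payload 12.5 kg.
Tool frame: the origin (TCP) lies at the very end of the fingers, on their centre line; the grasp point (between the pads) lies 19 mm behind it (env.grip_point_offset is the distance from the TCP to the grasp point, in m); z points along the fingers, y is the direction in which the jaws open and shut (so a half turn about z gives the same grasp; the last joint's range is limited). The gripper opens to 85 mm and grips with 20 to 120 N. Pads are 22 mm wide; open, the fingers measure 114 mm over their backs; the gripper's body (76 mm by 85 mm) begins 54 mm behind the grasp point. The pads swing forward as they close: fully open they stand 13 mm farther back than shut.
Start: joints at [-1.361, 0.491, 1.559, -0, 1.092, -0.106], TCP at [0.194, -0.594, 0.231] pointing down, gripper open.
Joint ranges: [-3.1, 3.1], [-0.84, 2.19], [0.05, 2.79], [-1.13, 4.28], [0.06, 2.93], [-2.69, 2.69]. Speed limits (rad/s): [2.22, 2.22, 2.79, 3.14, 3.14, 3.14].

### API

Orientations are given as a 3x3 rotation matrix whose columns are the frame's x, y, z axes.
In Python, from cell import monitor, get_image, close_job, env gives the robot as it stands. The module is installed in compiled form; this text tells all that it offers.
- The arm moves only by the shell command python3 -m jog 'ROWS' [OPENING] [FORCE]. ROWS is JSON, a list of rows, each a list of 2 entries, a list of its own where there are three numbers: the shift along the world's x, y, z in m, then the turn, a rotation vector about the world's x, y, z in rad. In form: [[[dx, dy, dz], [rx, ry, rz]], ...]. A call has 1 to 8 rows; each row is the pose to reach, as a shift and turn from the pose commanded when the call began; what a row does not reach only later rows make up. A row lasts 1/12 s, in which the tool goes at most 41.7 mm and 7.16 degrees, less where a joint would pass 70% of its speed; a pose out of reach is approached as far as the arm can. A call with a gripper value outside its range is refused whole. OPENING is the finger opening in m, from 0 to 0.0854, set as the call begins (- or left out, the last holds). The fingers move at their own pace and stop on an object; FORCE is the grip in N (left out, the last holds). Time passes only in rows, so rows that repeat a pose let the fingers close. It gives the time, the measured TCP pose, the force and the opening at its end, in the units of the state.
- monitor.observe(): the state, without advancing time (a new reading comes with each control period).
- get_image(name): name is "side" or "top" or "wrist"; returns a dict with "color" (384x512x3 uint8, blue, green, red), "fovy" (degrees; the focal length in pixels is half the picture's height over the tangent of half this angle, whatever the lens; pixels are square), "cx", "cy" (the principal point, pixels), "view" (4x4, takes a point from world to camera coordinates). Camera axes: x right, y up, looking along -z (the intrinsics and any distortion apply to the point x, -y, -z); pixel columns grow to the right and rows downward; lengths in m; the calibration is good to about 2 mm. A picture is of the moment at which its call begins. There is no depth.
- close_job(): hands the job in, once; it reports no verdict.
The state is a dict: "time": time; "qpos": joint angles; "dq": joint speeds; "effort": joint torques, N m; "tool_pos": TCP position; "tool_rot": TCP orientation; "force": force on the tool from outside, world axes, zero at the start; "wrist_torque": the same for the moment, N m; "finger_gap": opening from 0.0 (shut) to 1.0 (fully open).
Only numpy, scipy, OpenCV 4.12 (cv2) and the standard library are available. Lean on these libraries where they do the work, as an engineer would, in place of code of your own. Each camera call takes 0.05 s, during which the arm holds its last target.

## Working session

There is one attempt and no reset: what is moved stays moved. The work goes in short steps, Python scripts to look and compute and a shell command to move; the robot and the scene stay as the last step left them, time stands still between calls to the robot, and variables do not carry over. Pictures are saved under pics/ and viewed, and the job is handed in when it is done.

```bash
mkdir -p pics; ls; python3 - <<'E'
from cell import monitor,get_image,env
import cv2
print(monitor.observe()); print(env.grip_point_offset)
for n in("side","top","wrist"):
    g=get_image(n); cv2.imwrite(f"pics/{n}0.png",g["color"]); print(n,{k:v for k,v in g.items() if k!="color"})
E
```

```text
pics
{'time': 0.0, 'qpos': array([-1.36058866e+00,  4.91582563e-01,  1.55949076e+00, -1.82535594e-05,
        1.09166237e+00, -1.05628762e-01]), 'dq': array([ 6.43276236e-04,  1.18738797e-04, -3.16165011e-04,  5.99262020e-04,
       -4.92725456e-04, -2.20712953e-05]), 'effort': array([-3.66254637e-03, -6.18458319e+01, -2.61590910e+01, -2.97486977e-04,
        4.12385751e-03,  1.46435696e-05]), 'tool_pos': array([ 0.19408342, -0.59385377,  0.23069921]), 'tool_rot': array([[ 9.50534303e-01,  3.10619500e-01, -2.54352037e-04],
       [ 3.10619586e-01, -9.50533656e-01,  1.11450055e-03],
       [ 1.04415434e-04, -1.13837773e-03, -9.99999347e-01]]), 'force': array([-0.48220714, -0.6232846 ,  0.04803076]), 'wrist_torque': array([-0.00430411, -0.05020317,  0.02639978]), 'finger_gap': 0.9946001962663721}
0.0187
side {'fovy': 49.42356566769344, 'cx': 258.0263070004537, 'cy': 191.74521609155818, 'view': array([[-0.91325241, -0.40738919,  0.0020202 ,  0.47800787],
       [ 0.17780605, -0.39411993,  0.90169534, -0.15279972],
       [-0.36654473,  0.82383465,  0.43236724, -1.05776563],
       [ 0.        ,  0.        ,  0.        ,  1.        ]])}
top {'fovy': 54.00701821024924, 'cx': 255.5646978956082, 'cy': 192.95772575177543, 'view': array([[-0.00807042, -0.99984281, -0.01578712, -0.0762074 ],
       [ 0.99204359, -0.00998903,  0.12549798, -0.59426758],
       [-0.12563595, -0.01464869,  0.99196826, -1.33330426],
       [ 0.        ,  0.        ,  0.        ,  1.        ]])}
wrist {'fovy': 68.11114986080518, 'cx': 259.8282209525252, 'cy': 193.4048908514916, 'view': array([[ 0.31061662, -0.95053439, -0.00130043, -0.62375862],
       [ 0.90170929,  0.29509379, -0.3159747 ,  0.04116625],
       [ 0.30072857,  0.09697438,  0.94876672, -0.38036386],
       [ 0.        ,  0.        ,  0.        ,  1.        ]])}
```

View pics/side0.png

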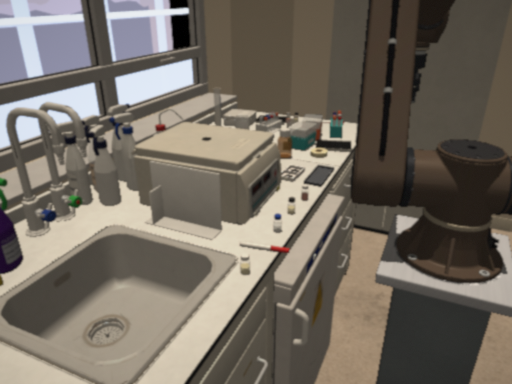

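View pics/top0.png

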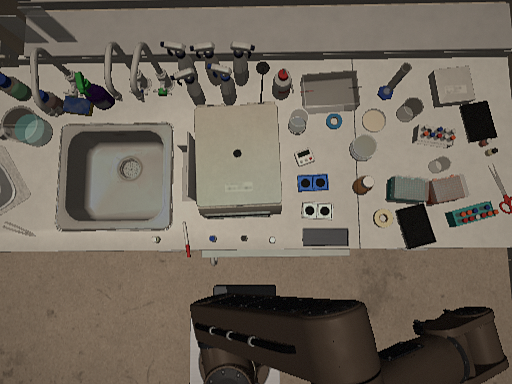

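View pics/wrist0.png

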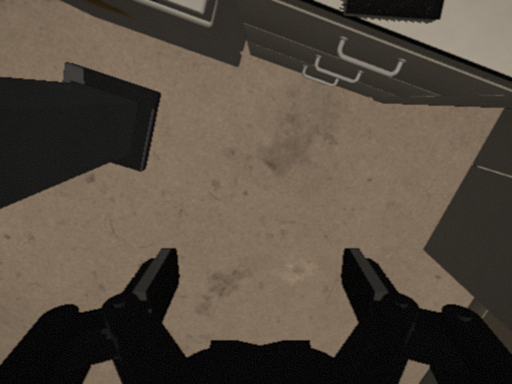

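```bash
cat > h.py <<'E'
import numpy as np,cv2
from cell import monitor,get_image,env
def ray(g,u,v):
    h=g["color"].shape[0]; f=h/2/np.tan(np.radians(g["fovy"]/2))
    d=np.array([(u-g["cx"])/f,-(v-g["cy"])/f,-1.])
    R=g["view"][:3,:3];t=g["view"][:3,3]
    return -R.T@t,R.T@d
def at(g,u,v,z):
    o,d=ray(g,u,v); return o+d*(z-o[2])/d[2]
def px(g,p):
    h=g["color"].shape[0]; f=h/2/np.tan(np.radians(g["fovy"]/2))
    c=g["view"][:3,:3]@np.array(p)+g["view"][:3,3]
    return g["cx"]+f*c[0]/-c[2],g["cy"]-f*c[1]/-c[2]
def crop(g,x0,y0,x1,y1,s,name):
    im=g["color"][y0:y1,x0:x1]; im=cv2.resize(im,None,fx=s,fy=s,interpolation=cv2.INTER_CUBIC)
    st=10 if s>=4 else 20
    for x in range((x0//st+1)*st,x1,st):
        cv2.line(im,((x-x0)*s,0),((x-x0)*s,5),(0,0,255),1); cv2.putText(im,str(x),((x-x0)*s-8,14),0,.3,(0,0,255),1)
    for y in range((y0//st+1)*st,y1,st):
        cv2.line(im,(0,(y-y0)*s),(5,(y-y0)*s),(0,0,255),1); cv2.putText(im,str(y),(6,(y-y0)*s+4),0,.3,(0,0,255),1)
    cv2.imwrite("pics/"+name,im)
def st():
    s=monitor.observe(); print(round(s["time"],2),s["tool_pos"].round(4),s["tool_rot"].round(3).tolist(),s["force"].round(1),round(s["finger_gap"],3),s["qpos"].round(2))
E
python3 - <<'E'
from h import *
g=get_image("top"); crop(g,145,215,245,265,8,"ta.png"); crop(g,235,140,375,255,5,"tb.png")
s=get_image("side"); crop(s,230,150,350,280,6,"sa.png")
E
```

```text
(no output)
```

View pics/ta.png

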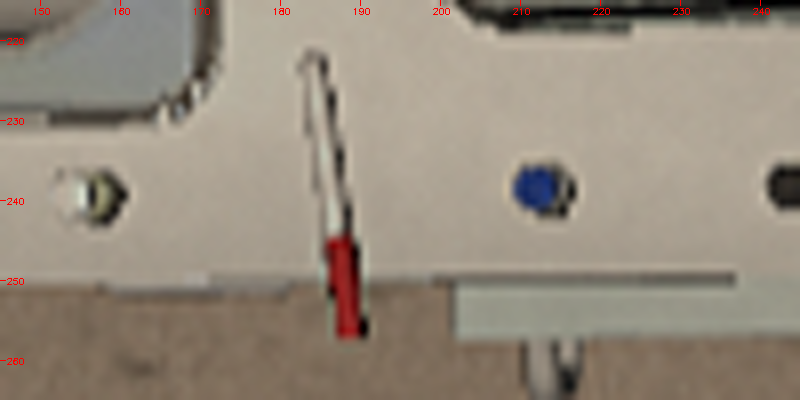

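View pics/tb.png

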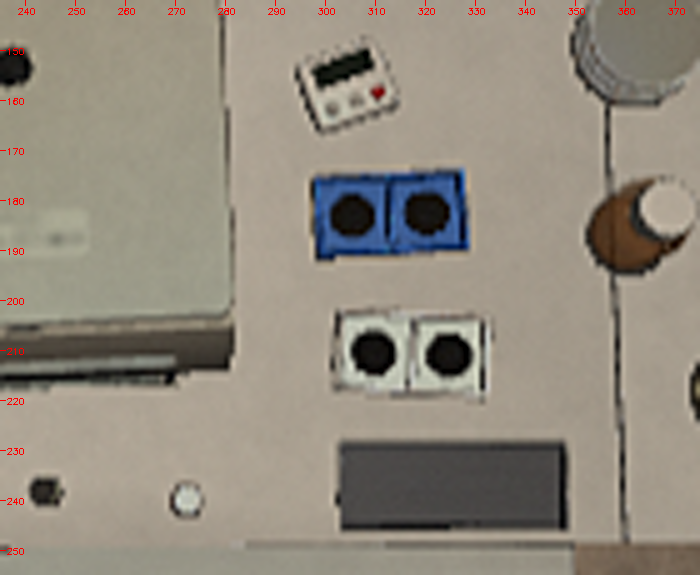

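View pics/sa.png

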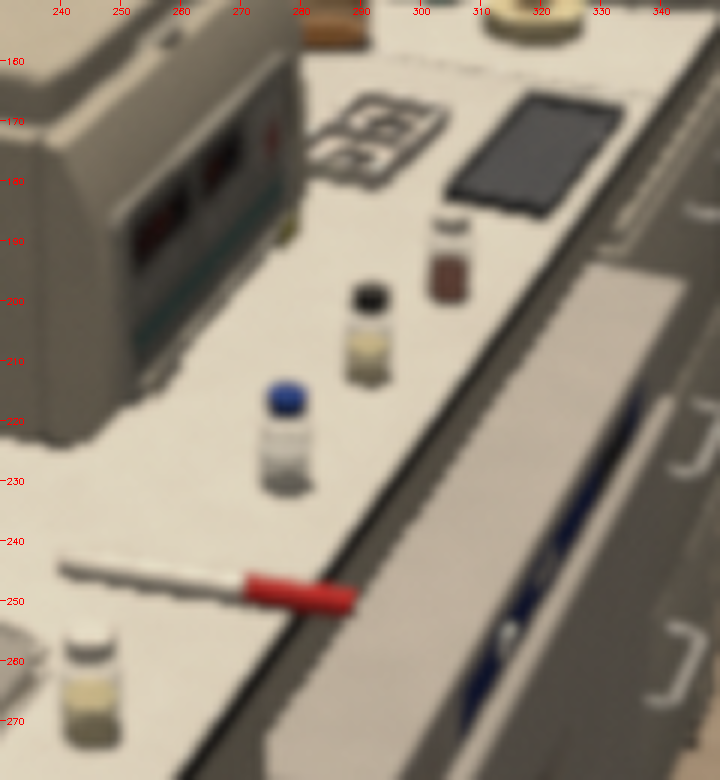

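Top view: vials' caps at yellow ≈(154.5,239.5), blue (212,238.5), black (243.5,238.5), pink (272,240); pen from (183.7,222) to (188.5,257), red cap over the edge; white tray pads (309.5,210.5),(324.5,211), blue pads (305,183),(320,182.5), pen tray corners (303,228)-(348,246). Side view gives the vial feet.

```bash
python3 - <<'E'
from h import *
g=get_image("top");s=get_image("side")
for n,u,v,z in [("Y",154.5,239.5,.05),("B",211.7,238.4,.05),("K",243.3,238.3,.05),("P",272,239.5,.05),("pen tip",183.7,222,.007),("pen mid",186.8,244.7,.007),("pen cap",188.5,257,.007),
 ("w1",309.5,210.5,.004),("w2",324.5,211,.004),("b1",305.3,183,.004),("b2",320.3,182.5,.004),("t a",303,228.3,.012),("t b",347.5,228.5,.012),("t c",348,246,.012),("t d",303,245.7,.012),("edge",190,249.5,0),
 ("wtray tl",302,202.5,.016),("tr",332,203.5,.016),("bl",302,218,.016),("br",332,220,.016),("btr",327.5,174,.016),("btl",297.5,176,.016)]: print(n,at(g,u,v,z).round(4))
print("side")
for n,u,v,z in [("Y",245,261,.045),("Y foot",245.5,269.5,.005),("B cap",278,217,.045),("B foot",278,229,.003),("K cap",292,199.5,.045),("K foot",292,211.5,.003),("P cap",305,187.5,.045),("P foot",304.7,198.5,.003),("pentip",240.5,244,.007),("penred",271,248,.007),("pencap",289,250,.007),
("tray l",304,182,.012),("tray b",320,185.5,.012),("r",334,168,.012),("top",319,165.5,.012)]: print(n,at(s,u,v,z).round(4))
E
```

```text
Y [0.4285 0.2795 0.05  ]
B [0.4307 0.0754 0.05  ]
K [ 0.4301 -0.0369  0.05  ]
P [ 0.4251 -0.1387  0.05  ]
pen tip [0.4919 0.185  0.007 ]
pen mid [0.4088 0.1723 0.007 ]
pen cap [0.3643 0.1654 0.007 ]
w1 [ 0.5304 -0.2798  0.004 ]
w2 [ 0.528 -0.335  0.004]
b1 [ 0.6333 -0.2669  0.004 ]
b2 [ 0.6346 -0.3227  0.004 ]
t a [ 0.4648 -0.2534  0.012 ]
t b [ 0.4627 -0.4153  0.012 ]
t c [ 0.3996 -0.4147  0.012 ]
t d [ 0.4019 -0.2519  0.012 ]
edge [0.3912 0.1616 0.    ]
wtray tl [ 0.5591 -0.2516  0.016 ]
tr [ 0.5544 -0.3613  0.016 ]
bl [ 0.5022 -0.2502  0.016 ]
br [ 0.494  -0.3593  0.016 ]
btr [ 0.6643 -0.3484  0.016 ]
btl [ 0.658  -0.2373  0.016 ]
side
Y [0.4208 0.3025 0.045 ]
Y foot [0.43   0.2817 0.005 ]
B cap [0.428  0.0816 0.045 ]
B foot [0.4298 0.0743 0.003 ]
K cap [ 0.4293 -0.0334  0.045 ]
K foot [ 0.4292 -0.0376  0.003 ]
P cap [ 0.4207 -0.1284  0.045 ]
P foot [ 0.422  -0.1361  0.003 ]
pentip [0.4879 0.1906 0.007 ]
penred [0.409  0.1755 0.007 ]
pencap [0.3642 0.1653 0.007 ]
tray l [ 0.4584 -0.2373  0.012 ]
tray b [ 0.4008 -0.2322  0.012 ]
r [ 0.3977 -0.4017  0.012 ]
top [ 0.4548 -0.4026  0.012 ]
```

```bash
python3 - <<'E'
from h import *
g=get_image("top");s=get_image("side")
for n,u,v,z in [("foot handle R",270,216,.0),("body lower front R",281,213,.05),("..top edge front R",281,203,.2),("front L",196,214,.05),("L lid",195,105,.2),("bottle base",358,187,.0),("bottle cap",367,182,.114)]: print(n,at(g,u,v,z).round(3))
for n,u,v,z in [("front R bottom",279,190,0),("front L bottom corner",242,224,0),("front L top",248,185,.12),("R top",279,158,.12)]: print(n,at(s,u,v,z).round(3))
crop(g,185,190,290,225,7,"tc.png"); crop(s,130,120,290,240,5,"sc.png")
E
```

```text
foot handle R [ 0.512 -0.134  0.   ]
body lower front R [ 0.519 -0.172  0.05 ]
..top edge front R [ 0.54  -0.165  0.2  ]
front L [0.518 0.132 0.05 ]
L lid [0.868 0.114 0.2  ]
bottle base [ 0.617 -0.463  0.   ]
bottle cap [ 0.618 -0.465  0.114]
front R bottom [ 0.522 -0.167  0.   ]
front L bottom corner [0.535 0.086 0.   ]
front L top [0.52  0.075 0.12 ]
R top [ 0.518 -0.15   0.12 ]
```

View pics/tc.png

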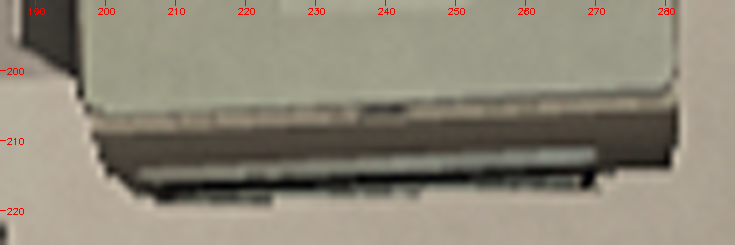

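View pics/sc.png

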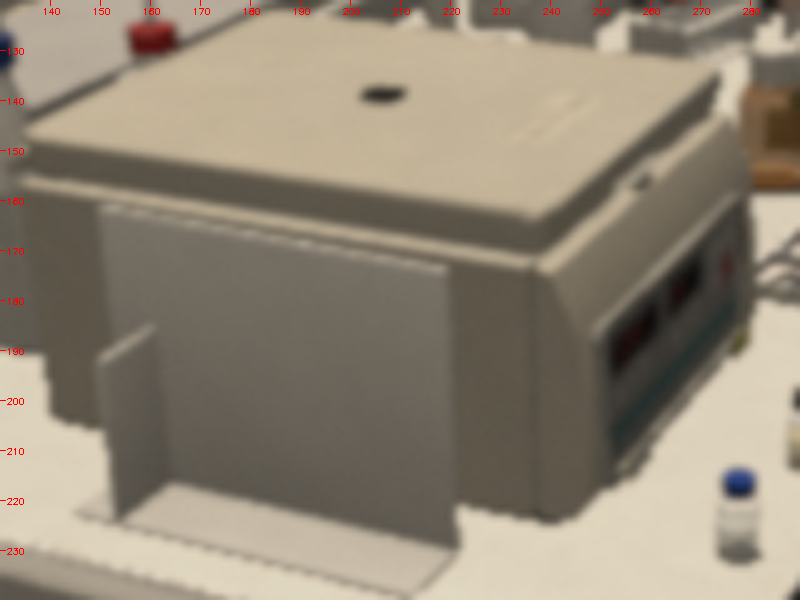

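```bash
python3 -m jog '[[[0.23,0.456,0],[0,0,1.257]],[[0.23,0.456,0],[0,0,1.257]],[[0.23,0.456,0],[0,0,1.257]],[[0.23,0.456,0],[0,0,1.257]],[[0.23,0.456,0],[0,0,1.257]],[[0.23,0.456,0],[0,0,1.257]],[[0.23,0.456,0],[0,0,1.257]],[[0.23,0.456,0],[0,0,1.257]]]' 0.05 30; python3 -c "from h import *;st()"
```

```text
time: 1.12
tool_pos: [0.3447, -0.2947, 0.2316]
tool_rot: [[0.247, 0.969, 0.001], [0.969, -0.247, -0.001], [-0.0, 0.001, -1.0]]
force: [1.0, -0.3, 0.3]
finger_gap: 0.586
1.12 [ 0.3447 -0.2947  0.2316] [[0.247, 0.969, 0.001], [0.969, -0.247, -0.001], [-0.0, 0.001, -1.0]] [ 1.  -0.3  0.3] 0.586 [-0.85  0.25  1.96  0.    0.93 -0.6 ]
```

```bash
python3 -m jog '[[[0.079,0.157,-0.05],[0,0,0.25]],[[0.079,0.157,-0.05],[0,0,0.25]],[[0.079,0.157,-0.1],[0,0,0.25]],[[0.079,0.157,-0.1],[0,0,0.25]],[[0.079,0.157,-0.1],[0,0,0.25]],[[0.079,0.157,-0.1],[0,0,0.25]],[[0.079,0.157,-0.1],[0,0,0.25]]]'; python3 - <<'E'
from h import *
st(); g=get_image("wrist"); cv2.imwrite("pics/w1.png",g["color"]); np.set_printoptions(suppress=True)
for p in [(.424,-.138,.05),(.424,-.138,0)]: print(px(g,p))
E
```

```text
time: 1.7
tool_pos: [0.4233, -0.1382, 0.1305]
tool_rot: [[0.002, 1.0, -0.002], [1.0, -0.002, 0.001], [0.001, -0.002, -1.0]]
force: [0.1, 0.1, 0.6]
finger_gap: 0.582
1.7 [ 0.4233 -0.1382  0.1305] [[0.002, 1.0, -0.002], [1.0, -0.002, 0.001], [0.001, -0.002, -1.0]] [0.1 0.1 0.6] 0.582 [-0.46  0.39  2.09  0.    0.65 -0.46]
(np.float64(261.32457878203417), np.float64(202.1354827407742))
(np.float64(261.12613861852327), np.float64(184.93621836467884))
```

View pics/w1.png

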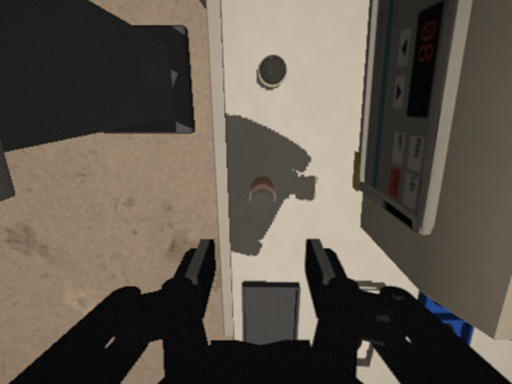

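Wrist view: pink vial's cap at (263,199), foot about (262,183), within a pixel or two of the prediction and centred between the fingers.

```bash
python3 -m jog '[[[0.001,0,-0.03],[0,0,0]],[[0.001,0,-0.06],[0,0,0]],[[0.001,0,-0.085],[0,0,0]],[[0.001,0,-0.105],[0,0,0]],[[0.001,0,-0.115],[0,0,0]],[[0.001,0,-0.115],[0,0,0]],[[0.001,0,-0.115],[0,0,0]]]'; python3 -m jog '[[[0,0,0],[0,0,0]],[[0,0,0],[0,0,0]],[[0,0,0],[0,0,0]],[[0,0,0],[0,0,0]],[[0,0,0],[0,0,0]],[[0,0,0],[0,0,0]]]' 0.015 30;  python3 - <<'E'
from h import *
g=get_image("wrist"); cv2.imwrite("pics/w2.png",g["color"])
E
```

```text
time: 2.33
tool_pos: [0.4244, -0.1406, 0.0169]
tool_rot: [[0.007, 1.0, 0.001], [1.0, -0.007, -0.0], [-0.0, 0.001, -1.0]]
force: [-0.3, -1.1, -0.0]
finger_gap: 0.585
time: 2.83
tool_pos: [0.4247, -0.1399, 0.0175]
tool_rot: [[0.005, 1.0, 0.002], [1.0, -0.005, -0.001], [-0.001, 0.002, -1.0]]
force: [-1.1, -1.3, 7.8]
finger_gap: 0.26
```

View pics/w2.png

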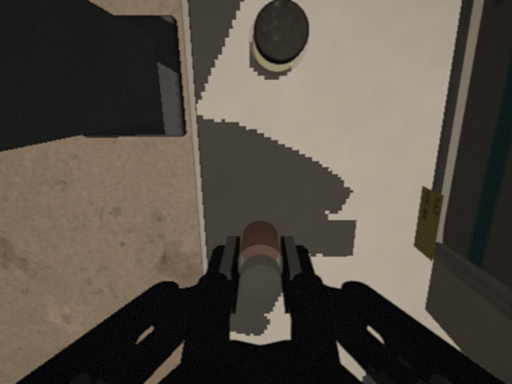

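```bash
python3 -m jog '[[[0,0,0.03],[0,0,0]],[[0,0,0.07],[0,0,0]],[[0,-0.03,0.09],[0,0,0]],[[0,-0.07,0.09],[0,0,0]],[[0,-0.11,0.09],[0,0,0]],[[0.02,-0.14,0.09],[0,0,0]],[[0.05,-0.17,0.09],[0,0,0]],[[0.08,-0.196,0.09],[0,0,0]]]'; python3 -m jog '[[[0.023,0,0],[0,0,0]],[[0.023,0,0],[0,0,0]],[[0.023,0,0],[0,0,0]]]';python3 - <<'E'
from h import *
st();g=get_image("wrist"); cv2.imwrite("pics/w3.png",g["color"])
E
```

```text
time: 3.55
tool_pos: [0.5047, -0.3378, 0.1077]
tool_rot: [[0.007, 1.0, 0.001], [1.0, -0.007, -0.001], [-0.001, 0.001, -1.0]]
force: [0.2, -0.4, -0.2]
finger_gap: 0.26
time: 3.8
tool_pos: [0.5275, -0.3353, 0.1065]
tool_rot: [[0.004, 1.0, 0.0], [1.0, -0.004, -0.0], [-0.0, 0.0, -1.0]]
force: [-0.4, 0.8, -0.0]
finger_gap: 0.264
3.8 [ 0.5275 -0.3353  0.1065] [[0.004, 1.0, 0.0], [1.0, -0.004, -0.0], [-0.0, 0.0, -1.0]] [-0.4  0.8 -0. ] 0.264 [-0.67  0.63  1.68  0.    0.83 -0.67]
```

View pics/w3.png

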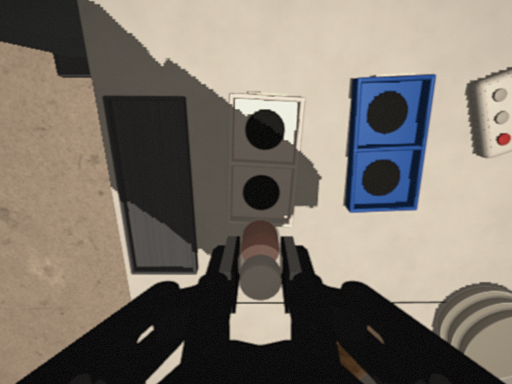

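Vial held upright; white pads at (265,129) and (261,191), blue pads at (387,113) and (381,177).

```bash
python3 - <<'E'
from h import *
g=get_image("wrist")
for n,u,v,z in [("w1",265,129,.004),("w2",261,191.5,.004),("b1",387,113,.004),("b2",381,177.5,.004),("pt",104,97,.012),("",186,97,.012),("",197,271,.012),("",133,275,.012),("timer bl",480,157,.018)]: print(n,at(g,u,v,z).round(4))
print(px(g,(.528,-.335,.004)))
E
```

```text
w1 [ 0.531  -0.2772  0.004 ]
w2 [ 0.5274 -0.3327  0.004 ]
b1 [ 0.6323 -0.2647  0.004 ]
b2 [ 0.6345 -0.3201  0.004 ]
pt [ 0.4037 -0.2511  0.012 ]
 [ 0.4684 -0.2514  0.012 ]
 [ 0.4653 -0.4107  0.012 ]
 [ 0.4028 -0.4149  0.012 ]
timer bl [ 0.7074 -0.2992  0.018 ]
(np.float64(261.6432615752127), np.float64(193.86214636314259))
```

```bash
python3 -m jog '[[[0,0,-0.03],[0,0,0]],[[0,0,-0.06],[0,0,0]],[[0,0,-0.075],[0,0,0]],[[0,0,-0.082],[0,0,0]],[[0,0,-0.084],[0,0,0]],[[0,0,-0.084],[0,0,0]],[[0,0,-0.084],[0,0,0]]]'; python3 -c "from h import *;st()"
```

```text
time: 4.48
tool_pos: [0.5275, -0.3358, 0.0236]
tool_rot: [[0.005, 1.0, 0.001], [1.0, -0.005, -0.001], [-0.001, 0.001, -1.0]]
force: [0.9, 0.3, -0.6]
finger_gap: 0.261
4.48 [ 0.5275 -0.3358  0.0236] [[0.005, 1.0, 0.001], [1.0, -0.005, -0.001], [-0.001, 0.001, -1.0]] [ 0.9  0.3 -0.6] 0.261 [-0.67  0.75  1.72  0.    0.67 -0.67]
```

```bash
python3 -m jog '[[[0,0,-0.001],[0,0,0]],[[0,0,-0.002],[0,0,0]],[[0,0,-0.002],[0,0,0]]]';python3 -m jog '[[[0,0,0],[0,0,0]],[[0,0,0],[0,0,0]],[[0,0,0],[0,0,0]],[[0,0,0.0],[0,0,0]]]' 0.045;  python3 - <<'E'
from h import *
g=get_image("wrist"); cv2.imwrite("pics/w4.png",g["color"])
E
```

```text
time: 4.73
tool_pos: [0.5277, -0.3358, 0.0216]
tool_rot: [[0.005, 1.0, 0.002], [1.0, -0.005, -0.001], [-0.001, 0.002, -1.0]]
force: [-0.7, 1.4, 5.7]
finger_gap: 0.263
time: 5.07
tool_pos: [0.5272, -0.3355, 0.0204]
tool_rot: [[0.005, 1.0, 0.0], [1.0, -0.005, -0.0], [-0.0, 0.0, -1.0]]
force: [0.3, 0.4, -0.1]
finger_gap: 0.53
```

View pics/w4.png

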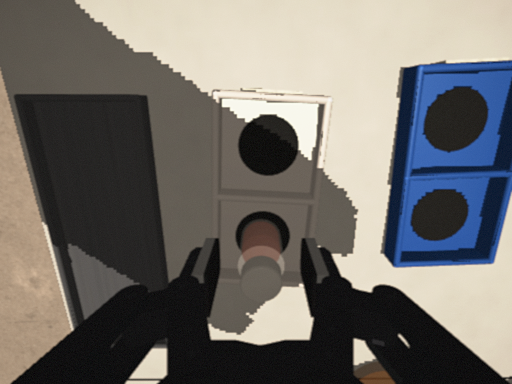

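Pink stands centred in its bay (contact felt at 5.7 N, fingers clear). Now to the yellow vial.

```bash
python3 -m jog '[[[0,0,0.04],[0,0,0]],[[0,0,0.08],[0,0,0]],[[-0.01,0.02,0.11],[0,0,0]],[[-0.04,0.05,0.12],[0,0,0]],[[-0.07,0.08,0.12],[0,0,0]],[[-0.09,0.115,0.12],[0,0,0]],[[-0.09,0.155,0.12],[0,0,0]],[[-0.09,0.195,0.12],[0,0,0]]]'; python3 -m jog '[[[0,0.42,0],[0,0,0]],[[0,0.42,0],[0,0,0]],[[0,0.42,0],[0,0,0]],[[0,0.42,0],[0,0,0]],[[0,0.42,0],[0,0,0]],[[0,0.42,0],[0,0,0]],[[0,0.42,0],[0,0,0]],[[0,0.42,0],[0,0,0]]]'; python3 -c "from h import *;st()"
```

```text
time: 5.78
tool_pos: [0.4359, -0.1393, 0.1407]
tool_rot: [[0.007, 1.0, 0.0], [1.0, -0.007, -0.0], [-0.0, 0.0, -1.0]]
force: [1.5, 0.7, 0.6]
finger_gap: 0.526
time: 6.45
tool_pos: [0.4368, 0.195, 0.1405]
tool_rot: [[0.005, 1.0, 0.0], [1.0, -0.005, 0.0], [0.0, 0.0, -1.0]]
force: [1.2, -0.2, 0.1]
finger_gap: 0.528
6.45 [0.4368 0.195  0.1405] [[0.005, 1.0, 0.0], [1.0, -0.005, 0.0], [0.0, 0.0, -1.0]] [ 1.2 -0.2  0.1] 0.528 [ 0.28  0.41  2.01 -0.    0.72  0.29]
```

```bash
python3 -m jog '[[[-0.007,0.084,0],[0,0,0]],[[-0.007,0.084,0],[0,0,0]],[[-0.007,0.084,0],[0,0,0]],[[-0.007,0.084,0],[0,0,0]]]'; python3 - <<'E'
from h import *
st();g=get_image("wrist"); cv2.imwrite("pics/w5.png",g["color"])
print(px(g,(.429,.28,.05)),px(g,(.429,.28,0)))
E
```

```text
time: 6.78
tool_pos: [0.4295, 0.2787, 0.1401]
tool_rot: [[0.001, 1.0, -0.0], [1.0, -0.001, -0.0], [-0.0, -0.0, -1.0]]
force: [0.2, -0.2, 0.2]
finger_gap: 0.527
6.78 [0.4295 0.2787 0.1401] [[0.001, 1.0, -0.0], [1.0, -0.001, -0.0], [-0.0, -0.0, -1.0]] [ 0.2 -0.2  0.2] 0.527 [ 0.45  0.45  1.93 -0.    0.76  0.45]
(np.float64(259.6572030120172), np.float64(196.91202636627565)) (np.float64(259.6355573422902), np.float64(181.02007521444006))
```

View pics/w5.png

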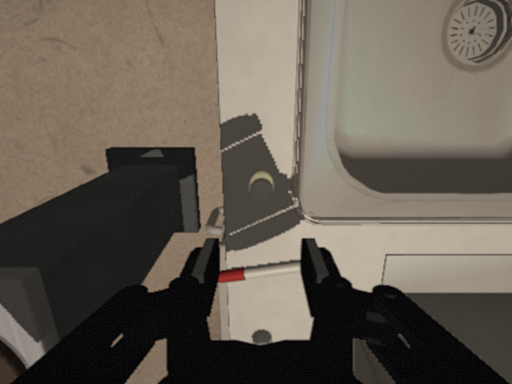

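```bash
python3 - <<'E'
from h import *
g=get_image("wrist"); crop(g,230,150,300,220,8,"w5z.png")
E
```

```text
(no output)
```

View pics/w5z.png

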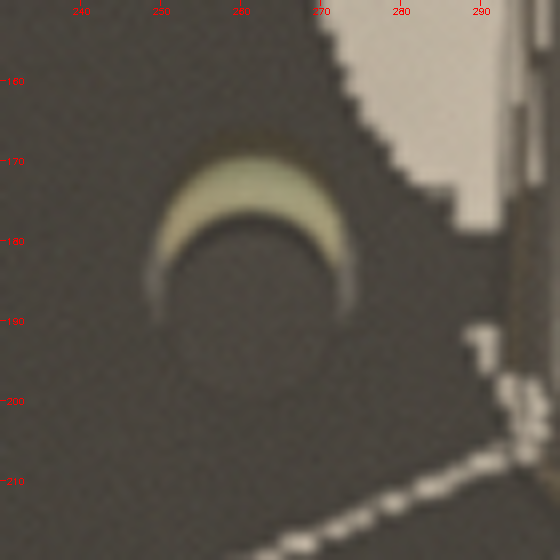

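```bash
python3 - <<'E'
from h import *
g=get_image("wrist"); print(at(g,261,188,.05), at(g,261.5,181-6,.0))
E
```

```text
[0.43060817 0.28573861 0.05      ] [0.43133983 0.2840532  0.        ]
```

```bash
python3 -m jog '[[[0.001,0.006,-0.03],[0,0,0]],[[0.001,0.006,-0.06],[0,0,0]],[[0.001,0.006,-0.09],[0,0,0]],[[0.001,0.006,-0.11],[0,0,0]],[[0.001,0.006,-0.123],[0,0,0]],[[0.001,0.006,-0.124],[0,0,0]],[[0.001,0.006,-0.124],[0,0,0]],[[0.001,0.006,-0.124],[0,0,0]]]'; python3 -m jog '[[[0,0,0],[0,0,0]],[[0,0,0],[0,0,0]],[[0,0,0],[0,0,0]],[[0,0,0],[0,0,0]],[[0,0,0],[0,0,0]]]' 0.015 30;  python3 - <<'E'
from h import *
g=get_image("wrist"); cv2.imwrite("pics/w6.png",g["color"])
E
```

```text
time: 7.6
tool_pos: [0.4319, 0.2822, 0.0171]
tool_rot: [[0.006, 1.0, 0.001], [1.0, -0.006, 0.0], [0.0, 0.001, -1.0]]
force: [-0.2, 0.5, 0.9]
finger_gap: 0.527
time: 8.02
tool_pos: [0.4318, 0.283, 0.0175]
tool_rot: [[0.005, 1.0, 0.002], [1.0, -0.005, 0.001], [0.001, 0.002, -1.0]]
force: [-0.4, -1.3, 6.7]
finger_gap: 0.262
```

View pics/w6.png

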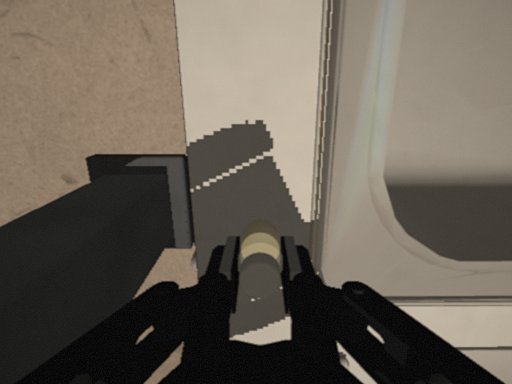

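```bash
python3 -m jog '[[[0,0,0.03],[0,0,0]],[[0,0,0.07],[0,0,0]],[[0.003,-0.02,0.1],[0,0,0]],[[0.005,-0.06,0.1],[0,0,0]],[[0.005,-0.1,0.1],[0,0,0]],[[0.005,-0.14,0.1],[0,0,0]],[[0.005,-0.18,0.1],[0,0,0]],[[0.005,-0.22,0.1],[0,0,0]]]'; python3 -m jog '[[[0,-0.3,0],[0,0,0]],[[0,-0.3,0],[0,0,0]],[[0,-0.3,0],[0,0,0]],[[0,-0.3,0],[0,0,0]],[[0,-0.3,0],[0,0,0]],[[0,-0.3,0],[0,0,0]],[[0,-0.3,0],[0,0,0]],[[0,-0.3,0],[0,0,0]]]'; python3 -c "from h import *;st()"
```

```text
time: 8.73
tool_pos: [0.4359, 0.0612, 0.1171]
tool_rot: [[0.004, 1.0, 0.002], [1.0, -0.004, -0.0], [-0.0, 0.002, -1.0]]
force: [1.5, 1.0, 0.3]
finger_gap: 0.263
time: 9.4
tool_pos: [0.4366, -0.2426, 0.1171]
tool_rot: [[0.008, 1.0, 0.003], [1.0, -0.008, -0.003], [-0.003, 0.003, -1.0]]
force: [-0.0, 0.3, -0.3]
finger_gap: 0.262
9.4 [ 0.4366 -0.2426  0.1171] [[0.008, 1.0, 0.003], [1.0, -0.008, -0.003], [-0.003, 0.003, -1.0]] [-0.   0.3 -0.3] 0.262 [-0.64  0.48  1.98 -0.    0.68 -0.63]
```

Target (.5307,-.2805).

```bash
python3 -m jog '[[[0.035,-0.015,0],[0,0,0]],[[0.07,-0.03,0],[0,0,0]],[[0.094,-0.038,0],[0,0,0]],[[0.094,-0.038,0],[0,0,0]],[[0.094,-0.038,0],[0,0,0]],[[0.094,-0.038,0],[0,0,0]]]'; python3 -c "from h import *
st();g=get_image('wrist'); cv2.imwrite('pics/w7.png',g['color'])"
```

```text
time: 9.9
tool_pos: [0.5295, -0.2745, 0.1164]
tool_rot: [[0.005, 1.0, -0.001], [1.0, -0.005, 0.0], [0.0, -0.001, -1.0]]
force: [0.4, 0.4, -0.7]
finger_gap: 0.264
9.9 [ 0.5295 -0.2745  0.1164] [[0.005, 1.0, -0.001], [1.0, -0.005, 0.0], [0.0, -0.001, -1.0]] [ 0.4  0.4 -0.7] 0.264 [-0.59  0.59  1.74  0.    0.81 -0.58]
```

View pics/w7.png

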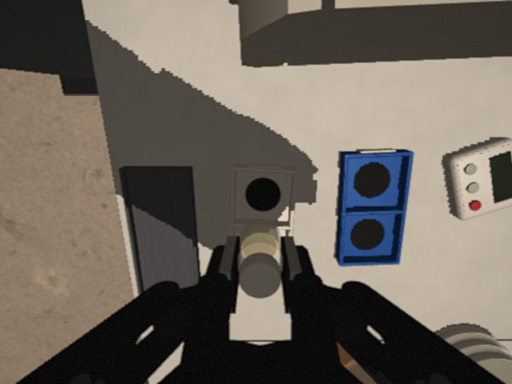

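```bash
python3 -m jog '[[[0.001,-0.005,-0.03],[0,0,0]],[[0.001,-0.005,-0.06],[0,0,0]],[[0.001,-0.005,-0.08],[0,0,0]],[[0.001,-0.005,-0.09],[0,0,0]],[[0.001,-0.005,-0.093],[0,0,0]],[[0.001,-0.005,-0.093],[0,0,0]],[[0.001,-0.005,-0.093],[0,0,0]]]'; python3 -c "from h import *;st()"
```

```text
time: 10.53
tool_pos: [0.5316, -0.2804, 0.0245]
tool_rot: [[0.005, 1.0, 0.001], [1.0, -0.005, -0.001], [-0.001, 0.001, -1.0]]
force: [-0.8, 0.2, 0.2]
finger_gap: 0.263
10.53 [ 0.5316 -0.2804  0.0245] [[0.005, 1.0, 0.001], [1.0, -0.005, -0.001], [-0.001, 0.001, -1.0]] [-0.8  0.2  0.2] 0.263 [-0.6   0.72  1.78  0.    0.63 -0.59]
```

```bash
python3 -m jog '[[[0,0,-0.001],[0,0,0]],[[0,0,-0.0025],[0,0,0]],[[0,0,-0.003],[0,0,0]],[[0,0,-0.003],[0,0,0]]]';python3 -m jog '[[[0,0,0],[0,0,0]],[[0,0,0],[0,0,0]],[[0,0,0],[0,0,0]],[[0,0,0.0],[0,0,0]]]' 0.045;  python3 - <<'E'
from h import *
g=get_image("wrist"); cv2.imwrite("pics/w8.png",g["color"])
E
```

```text
time: 10.87
tool_pos: [0.5316, -0.2804, 0.0215]
tool_rot: [[0.005, 1.0, 0.001], [1.0, -0.005, -0.001], [-0.001, 0.001, -1.0]]
force: [-1.3, 0.6, 7.5]
finger_gap: 0.261
time: 11.2
tool_pos: [0.5312, -0.2801, 0.0203]
tool_rot: [[0.005, 1.0, 0.0], [1.0, -0.005, -0.0], [-0.0, 0.0, -1.0]]
force: [-0.2, 1.2, 0.1]
finger_gap: 0.528
```

View pics/w8.png

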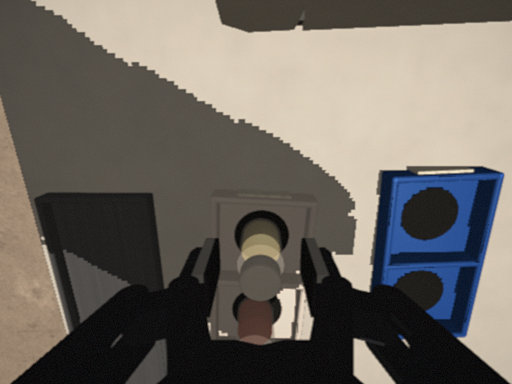

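Both white-capped vials stand in their bays. Next, the blue-capped one at about (.430,.075).

```bash
python3 -m jog '[[[0,0,0.04],[0,0,0]],[[0,0,0.08],[0,0,0]],[[-0.025,0,0.11],[0,0,0]],[[-0.06,0.01,0.12],[0,0,0]],[[-0.09,0.035,0.12],[0,0,0]],[[-0.097,0.075,0.12],[0,0,0]],[[-0.097,0.115,0.12],[0,0,0]],[[-0.097,0.155,0.12],[0,0,0]]]'; python3 -m jog '[[[0,0.195,0],[0,0,0]],[[0,0.195,0],[0,0,0]],[[0,0.195,0],[0,0,0]],[[0,0.195,0],[0,0,0]],[[0,0.195,0],[0,0,0]],[[0,0.195,0],[0,0,0]]]'; python3 - <<'E'
from h import *
st();g=get_image("wrist"); cv2.imwrite("pics/w9.png",g["color"])
print(px(g,(.43,.075,.05)),px(g,(.43,.075,0)))
crop(g,210,130,310,230,6,"w9z.png")
E
```

```text
time: 11.92
tool_pos: [0.4333, -0.1241, 0.1407]
tool_rot: [[0.007, 1.0, 0.001], [1.0, -0.007, -0.0], [-0.0, 0.001, -1.0]]
force: [1.6, 0.2, 0.1]
finger_gap: 0.525
time: 12.42
tool_pos: [0.4338, 0.0737, 0.1405]
tool_rot: [[0.001, 1.0, 0.0], [1.0, -0.001, 0.0], [0.0, 0.0, -1.0]]
force: [0.0, -1.1, -0.2]
finger_gap: 0.523
12.42 [0.4338 0.0737 0.1405] [[0.001, 1.0, 0.0], [1.0, -0.001, 0.0], [0.0, 0.0, -1.0]] [ 0.  -1.1 -0.2] 0.523 [0.02 0.37 2.1  0.   0.67 0.02]
(np.float64(255.87520912120746), np.float64(196.91480716187553)) (np.float64(256.4488557482805), np.float64(181.06300099611676))
```

View pics/w9z.png

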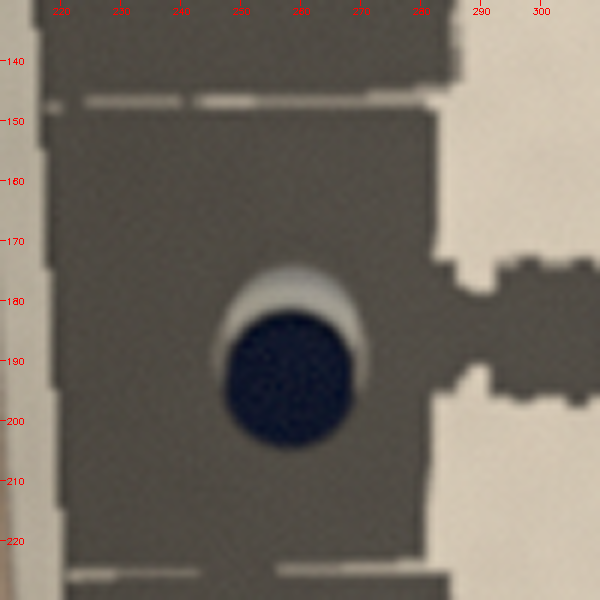

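Cap centre (258.3,193) → vial at about (.432,.078).

```bash
python3 -m jog '[[[-0.002,0.003,-0.03],[0,0,0]],[[-0.002,0.003,-0.06],[0,0,0]],[[-0.002,0.003,-0.09],[0,0,0]],[[-0.002,0.003,-0.11],[0,0,0]],[[-0.002,0.003,-0.123],[0,0,0]],[[-0.002,0.003,-0.124],[0,0,0]],[[-0.002,0.003,-0.124],[0,0,0]],[[-0.002,0.003,-0.124],[0,0,0]]]'; python3 -m jog '[[[0,0,0],[0,0,0]],[[0,0,0],[0,0,0]],[[0,0,0],[0,0,0]],[[0,0,0],[0,0,0]],[[0,0,0],[0,0,0]]]' 0.015 30;  python3 - <<'E'
from h import *
g=get_image("wrist"); cv2.imwrite("pics/w10.png",g["color"])
E
```

```text
time: 13.13
tool_pos: [0.4326, 0.0723, 0.0169]
tool_rot: [[0.006, 1.0, 0.001], [1.0, -0.006, -0.0], [-0.0, 0.001, -1.0]]
force: [0.4, -0.1, -0.3]
finger_gap: 0.52
time: 13.55
tool_pos: [0.4328, 0.0728, 0.0173]
tool_rot: [[0.005, 1.0, 0.002], [1.0, -0.005, -0.0], [-0.0, 0.002, -1.0]]
force: [-0.5, -1.0, 6.9]
finger_gap: 0.26
```

View pics/w10.png

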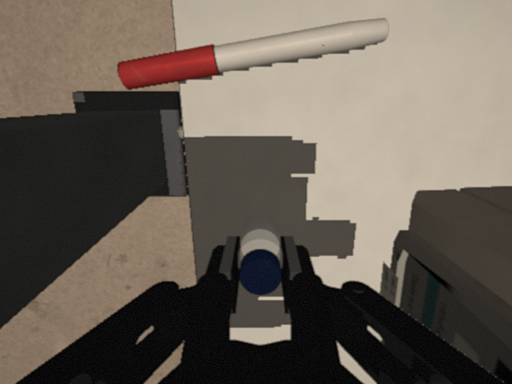

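```bash
python3 - <<'E'
from h import *
g=get_image("wrist"); print(at(g,260,271,.05),at(g,261.5,236,.042))
E
python3 -m jog '[[[0,0,0.03],[0,0,0]],[[0,0,0.07],[0,0,0]],[[0.003,-0.02,0.1],[0,0,0]],[[0.005,-0.06,0.1],[0,0,0]],[[0.005,-0.1,0.1],[0,0,0]],[[0.005,-0.14,0.1],[0,0,0]],[[0.005,-0.18,0.1],[0,0,0]],[[0.005,-0.22,0.1],[0,0,0]]]'; python3 -m jog '[[[0,-0.04,0],[0,0,0]],[[0,-0.08,0],[0,0,0]],[[0.01,-0.12,0],[0,0,0]],[[0.04,-0.15,0],[0,0,0]],[[0.075,-0.17,0],[0,0,0]],[[0.115,-0.174,0],[0,0,0]],[[0.155,-0.174,0],[0,0,0]],[[0.192,-0.174,0],[0,0,0]]]'; python3 -m jog '[[[0.004,0,0],[0,0,0]],[[0.004,0,0],[0,0,0]],[[0.004,0,0],[0,0,0]]]'; python3 - <<'E'
from h import *
st();g=get_image("wrist"); cv2.imwrite("pics/w11.png",g["color"])
E
```

```text
[0.43225575 0.08171636 0.05      ] [0.43303508 0.09502065 0.042     ]
time: 14.32
tool_pos: [0.4369, -0.1491, 0.1172]
tool_rot: [[0.005, 1.0, 0.001], [1.0, -0.005, -0.001], [-0.001, 0.001, -1.0]]
force: [0.9, 0.4, 0.4]
finger_gap: 0.259
time: 14.98
tool_pos: [0.631, -0.3217, 0.1171]
tool_rot: [[0.006, 1.0, 0.001], [1.0, -0.006, -0.001], [-0.0, 0.001, -1.0]]
force: [-0.2, -0.4, -0.1]
finger_gap: 0.261
time: 15.23
tool_pos: [0.6326, -0.3207, 0.1163]
tool_rot: [[0.004, 1.0, -0.001], [1.0, -0.004, 0.0], [0.0, -0.001, -1.0]]
force: [-0.4, -0.3, 0.1]
finger_gap: 0.26
15.23 [ 0.6326 -0.3207  0.1163] [[0.004, 1.0, -0.001], [1.0, -0.004, 0.0], [0.0, -0.001, -1.0]] [-0.4 -0.3  0.1] 0.26 [-0.56  0.72  1.44 -0.    0.98 -0.56]
```

View pics/w11.png

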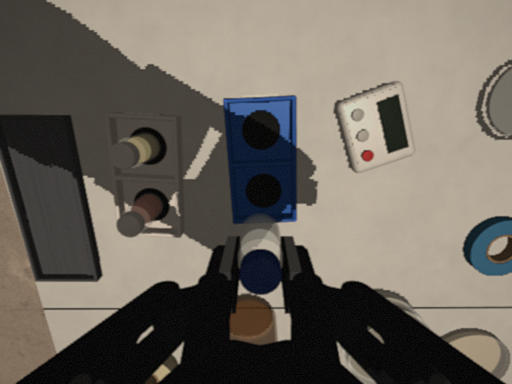

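```bash
python3 - <<'E'
from h import *
g=get_image("wrist"); print(at(g,264,189.5,.004),at(g,261.5,129.5,.004), at(g,260,271,.05+.1163-.0173))
g=get_image("top"); crop(g,290,160,370,225,7,"t2.png"); print(px(g,(.6326,-.3207,.15)),px(g,(.6326,-.3157,.15)))
E
```

```text
[ 0.63569322 -0.32001635  0.004     ] [ 0.63351315 -0.26462384  0.004     ] [ 0.63182464 -0.31220208  0.149     ]
(np.float64(326.4629429960646), np.float64(176.40443305845432)) (np.float64(324.9632010937661), np.float64(176.42033791521004))
```

View pics/t2.png

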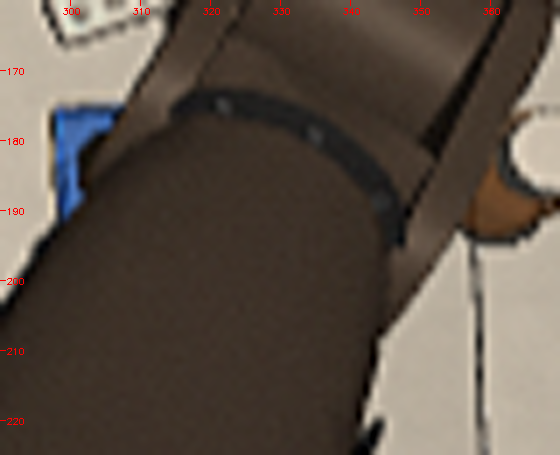

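```bash
python3 -m jog '[[[0.002,-0.006,-0.03],[0,0,0]],[[0.002,-0.006,-0.06],[0,0,0]],[[0.002,-0.006,-0.08],[0,0,0]],[[0.002,-0.006,-0.09],[0,0,0]],[[0.002,-0.006,-0.092],[0,0,0]],[[0.002,-0.006,-0.092],[0,0,0]],[[0.002,-0.006,-0.092],[0,0,0]]]'; python3 -c "from h import *
st();g=get_image('wrist'); cv2.imwrite('pics/w12.png',g['color'])"
```

```text
time: 15.97
tool_pos: [0.6357, -0.3276, 0.0259]
tool_rot: [[0.005, 1.0, 0.002], [1.0, -0.005, -0.001], [-0.001, 0.002, -1.0]]
force: [0.6, 0.7, 0.4]
finger_gap: 0.26
15.97 [ 0.6357 -0.3276  0.0259] [[0.005, 1.0, 0.002], [1.0, -0.005, -0.001], [-0.001, 0.002, -1.0]] [0.6 0.7 0.4] 0.26 [-0.57  0.84  1.47  0.    0.83 -0.56]
```

View pics/w12.png

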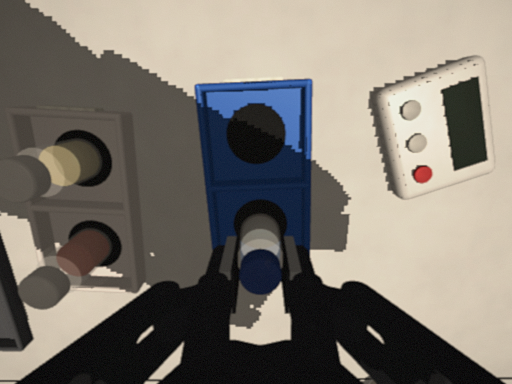

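```bash
python3 -m jog '[[[0,0,-0.002],[0,0,0]],[[0,0,-0.003],[0,0,0]],[[0,0,-0.004],[0,0,0]],[[0,0,-0.0045],[0,0,0]],[[0,0,-0.0045],[0,0,0]]]';python3 -m jog '[[[0,0,0],[0,0,0]],[[0,0,0],[0,0,0]],[[0,0,0],[0,0,0]],[[0,0,0.0],[0,0,0]]]' 0.045;  python3 - <<'E'
from h import *
g=get_image("wrist"); cv2.imwrite("pics/w13.png",g["color"])
E
```

```text
time: 16.43
tool_pos: [0.6356, -0.3274, 0.0214]
tool_rot: [[0.005, 1.0, 0.001], [1.0, -0.005, -0.001], [-0.001, 0.001, -1.0]]
force: [-3.0, 1.5, 9.8]
finger_gap: 0.263
time: 16.77
tool_pos: [0.6352, -0.3271, 0.0197]
tool_rot: [[0.005, 1.0, -0.0], [1.0, -0.005, 0.0], [0.0, -0.0, -1.0]]
force: [-0.5, -0.9, 0.3]
finger_gap: 0.524
```

View pics/w13.png

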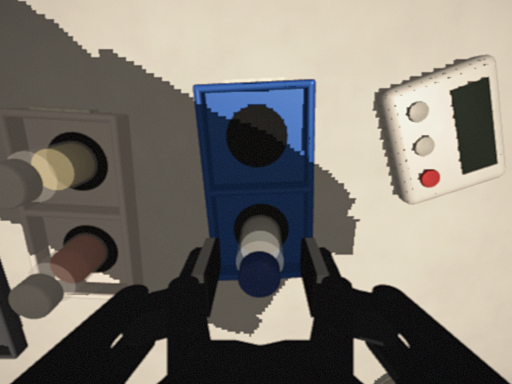

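Blue-capped vial stands on its pad, clear of the fingers. Now the black-capped one.

```bash
python3 -m jog '[[[0,0,0.04],[0,0,0]],[[0,0,0.08],[0,0,0]],[[-0.025,0,0.11],[0,0,0]],[[-0.06,0.01,0.12],[0,0,0]],[[-0.1,0.02,0.12],[0,0,0]],[[-0.135,0.04,0.12],[0,0,0]],[[-0.17,0.06,0.12],[0,0,0]],[[-0.195,0.09,0.12],[0,0,0]]]'; python3 -m jog '[[[-0.008,0.04,0],[0,0,0]],[[-0.008,0.08,0],[0,0,0]],[[-0.008,0.12,0],[0,0,0]],[[-0.008,0.16,0],[0,0,0]],[[-0.008,0.2,0],[0,0,0]],[[-0.008,0.2,0],[0,0,0]],[[-0.008,0.2,0],[0,0,0]],[[-0.008,0.2,0],[0,0,0]]]'; python3 - <<'E'
from h import *
st();g=get_image("wrist"); cv2.imwrite("pics/w14.png",g["color"])
print(px(g,(.43,-.037,.05)))
crop(g,210,130,310,230,6,"w14z.png")
E
```

```text
time: 17.48
tool_pos: [0.4377, -0.237, 0.1399]
tool_rot: [[0.007, 1.0, 0.0], [1.0, -0.007, -0.0], [-0.0, 0.0, -1.0]]
force: [1.1, -0.2, 0.4]
finger_gap: 0.524
time: 18.15
tool_pos: [0.4325, -0.0373, 0.1399]
tool_rot: [[0.004, 1.0, 0.001], [1.0, -0.004, -0.0], [-0.0, 0.001, -1.0]]
force: [0.1, -1.5, -0.1]
finger_gap: 0.529
18.15 [ 0.4325 -0.0373  0.1399] [[0.004, 1.0, 0.001], [1.0, -0.004, -0.0], [-0.0, 0.001, -1.0]] [ 0.1 -1.5 -0.1] 0.529 [-0.24  0.36  2.11 -0.    0.67 -0.23]
(np.float64(257.312689001224), np.float64(198.13379704943023))
```

View pics/w14z.png

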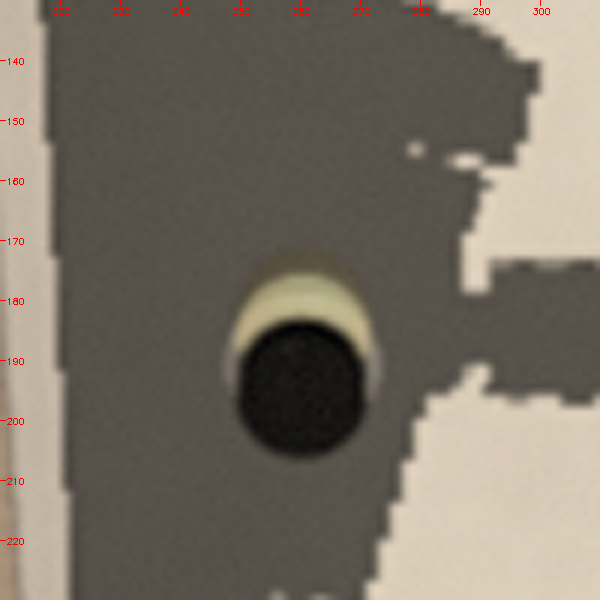

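```bash
python3 -m jog '[[[0,0.006,-0.03],[0,0,0]],[[0,0.006,-0.06],[0,0,0]],[[0,0.006,-0.09],[0,0,0]],[[0,0.006,-0.11],[0,0,0]],[[0,0.006,-0.123],[0,0,0]],[[0,0.006,-0.124],[0,0,0]],[[0,0.006,-0.124],[0,0,0]],[[0,0.006,-0.124],[0,0,0]]]'; python3 -m jog '[[[0,0,0],[0,0,0]],[[0,0,0],[0,0,0]],[[0,0,0],[0,0,0]],[[0,0,0],[0,0,0]],[[0,0,0],[0,0,0]]]' 0.015 30;  python3 - <<'E'
from h import *
g=get_image("wrist"); cv2.imwrite("pics/w15.png",g["color"])
E
```

```text
time: 18.87
tool_pos: [0.4326, -0.032, 0.0163]
tool_rot: [[0.006, 1.0, 0.001], [1.0, -0.006, -0.0], [-0.0, 0.001, -1.0]]
force: [-0.2, -0.6, 0.4]
finger_gap: 0.53
time: 19.28
tool_pos: [0.4328, -0.0314, 0.0168]
tool_rot: [[0.005, 1.0, 0.002], [1.0, -0.005, -0.001], [-0.001, 0.002, -1.0]]
force: [-0.4, -2.6, 6.1]
finger_gap: 0.256
```

View pics/w15.png

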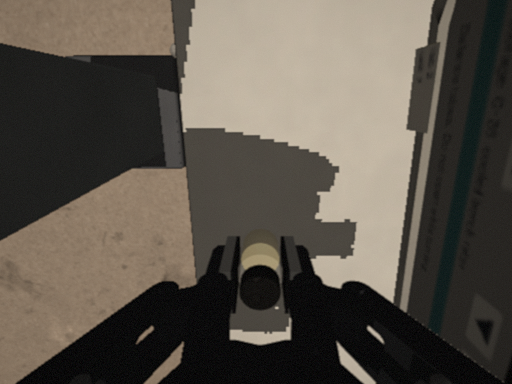

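```bash
python3 -m jog '[[[0,0,0.03],[0,0,0]],[[0,0,0.07],[0,0,0]],[[0.003,-0.02,0.1],[0,0,0]],[[0.005,-0.06,0.1],[0,0,-0.1]],[[0.005,-0.1,0.1],[0,0,-0.2]],[[0.005,-0.14,0.1],[0,0,-0.3]],[[0.005,-0.18,0.1],[0,0,-0.4]],[[0.005,-0.22,0.1],[0,0,-0.5]]]'; python3 -m jog '[[[0.02,-0.02,0],[0,0,-0.1]],[[0.05,-0.03,0],[0,0,-0.2]],[[0.08,-0.03,0],[0,0,-0.3]],[[0.115,-0.03,0],[0,0,-0.4]],[[0.15,-0.03,0],[0,0,-0.4]],[[0.18,-0.02,0],[0,0,-0.4]],[[0.197,-0.013,0],[0,0,-0.4]],[[0.197,-0.013,0],[0,0,-0.4]]]'; python3 -m jog '[[[0,0,0],[0,0,0]],[[0,0,0],[0,0,0]]]'; python3 - <<'E'
from h import *
st();g=get_image("wrist"); cv2.imwrite("pics/w16.png",g["color"])
E
```

```text
time: 20.0
tool_pos: [0.4369, -0.2531, 0.1168]
tool_rot: [[0.488, 0.873, 0.001], [0.873, -0.488, -0.001], [-0.0, 0.002, -1.0]]
force: [1.2, -0.1, -1.0]
finger_gap: 0.264
time: 20.67
tool_pos: [0.637, -0.2625, 0.1162]
tool_rot: [[0.785, 0.62, 0.002], [0.62, -0.785, -0.001], [0.001, 0.002, -1.0]]
force: [-0.2, -0.2, -0.3]
finger_gap: 0.259
time: 20.83
tool_pos: [0.6335, -0.2642, 0.1161]
tool_rot: [[0.786, 0.618, -0.0], [0.618, -0.786, -0.0], [-0.0, -0.0, -1.0]]
force: [-1.1, 0.2, 0.5]
finger_gap: 0.268
20.83 [ 0.6335 -0.2642  0.1161] [[0.786, 0.618, -0.0], [0.618, -0.786, -0.0], [-0.0, -0.0, -1.0]] [-1.1  0.2  0.5] 0.268 [-0.49  0.69  1.5  -0.    0.94  0.41]
```

View pics/w16.png

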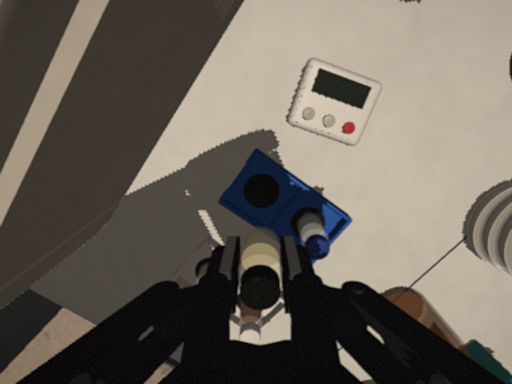

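```bash
python3 -m jog '[[[0.001,0,-0.03],[0,0,0]],[[0.001,0,-0.06],[0,0,0]],[[0.001,0,-0.08],[0,0,0]],[[0.001,0,-0.089],[0,0,0]],[[0.001,0,-0.091],[0,0,0]],[[0.001,0,-0.091],[0,0,0]],[[0.001,0,-0.091],[0,0,0]]]'; python3 -c "from h import *
st();g=get_image('wrist'); cv2.imwrite('pics/w17.png',g['color'])"
```

```text
time: 21.47
tool_pos: [0.6357, -0.2647, 0.0263]
tool_rot: [[0.787, 0.617, 0.002], [0.617, -0.787, -0.001], [0.001, 0.002, -1.0]]
force: [-0.3, 0.6, -0.3]
finger_gap: 0.26
21.47 [ 0.6357 -0.2647  0.0263] [[0.787, 0.617, 0.002], [0.617, -0.787, -0.001], [0.001, 0.002, -1.0]] [-0.3  0.6 -0.3] 0.26 [-0.49  0.81  1.55 -0.    0.79  0.41]
```

View pics/w17.png

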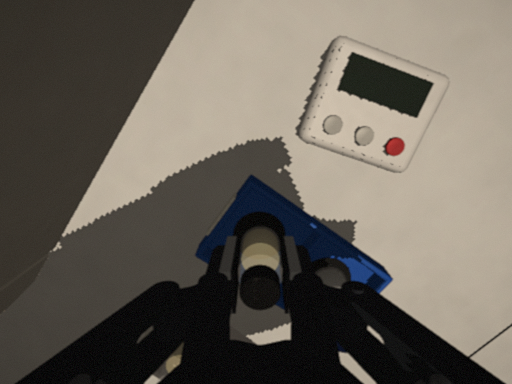

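```bash
python3 -m jog '[[[0,0,-0.002],[0,0,0]],[[0,0,-0.004],[0,0,0]],[[0,0,-0.005],[0,0,0]],[[0,0,-0.0055],[0,0,0]],[[0,0,-0.0055],[0,0,0]]]';python3 -m jog '[[[0,0,0],[0,0,0]],[[0,0,0],[0,0,0]],[[0,0,0],[0,0,0]]]' 0.036;  python3 - <<'E'
from h import *
g=get_image("wrist"); cv2.imwrite("pics/w18.png",g["color"])
E
```

```text
time: 21.93
tool_pos: [0.6356, -0.2643, 0.0209]
tool_rot: [[0.786, 0.618, 0.001], [0.618, -0.786, -0.001], [0.0, 0.001, -1.0]]
force: [-3.2, 1.7, 10.3]
finger_gap: 0.263
time: 22.18
tool_pos: [0.6352, -0.2641, 0.0193]
tool_rot: [[0.786, 0.618, 0.0], [0.618, -0.786, -0.0], [0.0, 0.0, -1.0]]
force: [0.7, -0.2, -0.5]
finger_gap: 0.421
```

View pics/w18.png

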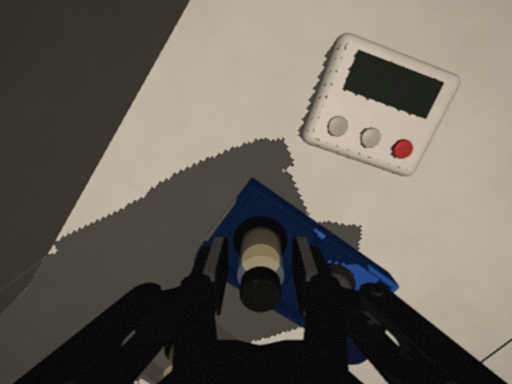

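```bash
python3 -m jog '[[[0,0,0.04],[0,0,0]],[[0,0,0.08],[0,0,0]],[[-0.02,-0.005,0.11],[0,0,0.12]],[[-0.055,-0.01,0.12],[0,0,0.24]],[[-0.09,-0.01,0.12],[0,0,0.36]],[[-0.125,-0.01,0.12],[0,0,0.48]],[[-0.16,-0.01,0.12],[0,0,0.6]],[[-0.195,0.01,0.12],[0,0,0.72]]]' 0.036; python3 -m jog '[[[0,0.03,0],[0,0,0.12]],[[0,0.06,0],[0,0,0.24]],[[0,0.09,0],[0,0,0.36]],[[0,0.12,0],[0,0,0.48]],[[0,0.15,0],[0,0,0.6]],[[0,0.18,0],[0,0,0.72]],[[0,0.21,0],[0,0,0.84]],[[0,0.24,0],[0,0,0.96]]]';python3 -c "from h import *;st()"
```

```text
time: 22.9
tool_pos: [0.439, -0.2558, 0.1394]
tool_rot: [[0.18, 0.984, 0.001], [0.984, -0.18, -0.001], [-0.001, 0.002, -1.0]]
force: [-0.3, 0.1, -0.2]
finger_gap: 0.415
time: 23.57
tool_pos: [0.44, -0.0128, 0.1394]
tool_rot: [[-0.704, 0.71, 0.0], [0.71, 0.704, 0.0], [-0.0, 0.0, -1.0]]
force: [0.7, -0.5, -0.5]
finger_gap: 0.424
23.57 [ 0.44   -0.0128  0.1394] [[-0.704, 0.71, 0.0], [0.71, 0.704, 0.0], [-0.0, 0.0, -1.0]] [ 0.7 -0.5 -0.5] 0.424 [-0.18  0.37  2.1   0.    0.67 -0.96]
```

```bash
python3 -m jog '[[[-0.002,0.03,0],[0,0,0.12]],[[-0.004,0.06,0],[0,0,0.24]],[[-0.006,0.09,0],[0,0,0.36]],[[-0.008,0.12,0],[0,0,0.48]],[[-0.01,0.15,0],[0,0,0.6]],[[-0.011,0.18,0],[0,0,0.72]],[[-0.011,0.19,0],[0,0,0.84]],[[-0.011,0.19,0],[0,0,0.963]]]';python3 -m jog '[[[0,0,0],[0,0,0]],[[0,0,0],[0,0,0]]]';python3 -c "from h import *
st();g=get_image('wrist'); cv2.imwrite('pics/w19.png',g['color'])"
```

```text
time: 24.23
tool_pos: [0.4291, 0.1781, 0.1393]
tool_rot: [[-0.985, -0.175, 0.0], [-0.175, 0.985, 0.0], [-0.001, 0.0, -1.0]]
force: [0.3, 0.3, 0.2]
finger_gap: 0.42
time: 24.4
tool_pos: [0.4292, 0.1759, 0.1393]
tool_rot: [[-0.987, -0.163, -0.0], [-0.163, 0.987, 0.0], [0.0, 0.0, -1.0]]
force: [0.1, 0.0, 0.3]
finger_gap: 0.422
24.4 [0.4292 0.1759 0.1393] [[-0.987, -0.163, -0.0], [-0.163, 0.987, 0.0], [0.0, 0.0, -1.0]] [0.1 0.  0.3] 0.422 [ 0.25  0.4   2.04  0.    0.7  -1.49]
```

View pics/w19.png

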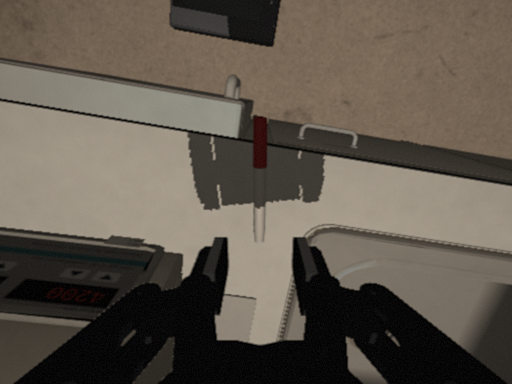

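Pen runs from the cap end (260.5,116) to the tip (260,242), parallel to the fingers' plane and centred.

```bash
python3 - <<'E'
from h import *
g=get_image("wrist"); a=at(g,260.5,116,.012);b=at(g,260.,242,.012); print(a,b,(a+b)/2,np.linalg.norm(a-b)); d=b-a; print(np.degrees(np.arctan2(d[1],d[0])), at(g,260,168,.012))
print(px(g,np.array([.4292,.1759,.0])+0))
E
```

```text
[0.36336125 0.16621997 0.012     ] [0.49104739 0.18672775 0.012     ] [0.42720432 0.17647386 0.012     ] 0.12932254337952145
9.124402132757726 [0.41163121 0.1736836  0.012     ]
(np.float64(259.34685023078265), np.float64(182.0345938407998))
```

```bash
python3 -m jog '[[[-0.002,0.001,-0.03],[0,0,0]],[[-0.002,0.001,-0.06],[0,0,0]],[[-0.002,0.001,-0.09],[0,0,0]],[[-0.002,0.001,-0.115],[0,0,0]],[[-0.002,0.001,-0.127],[0,0,0]],[[-0.002,0.001,-0.132],[0,0,0]],[[-0.002,0.001,-0.133],[0,0,0]],[[-0.002,0.001,-0.133],[0,0,0]]]';python3 -c "from h import *
st();g=get_image('wrist'); cv2.imwrite('pics/w20.png',g['color'])"
```

```text
time: 25.17
tool_pos: [0.4275, 0.1766, 0.0066]
tool_rot: [[-0.986, -0.165, 0.0], [-0.165, 0.986, 0.0], [-0.0, 0.0, -1.0]]
force: [-0.4, -0.0, 0.2]
finger_gap: 0.422
25.17 [0.4275 0.1766 0.0066] [[-0.986, -0.165, 0.0], [-0.165, 0.986, 0.0], [-0.0, 0.0, -1.0]] [-0.4 -0.   0.2] 0.422 [ 0.25  0.65  2.14  0.    0.35 -1.49]
```

View pics/w20.png

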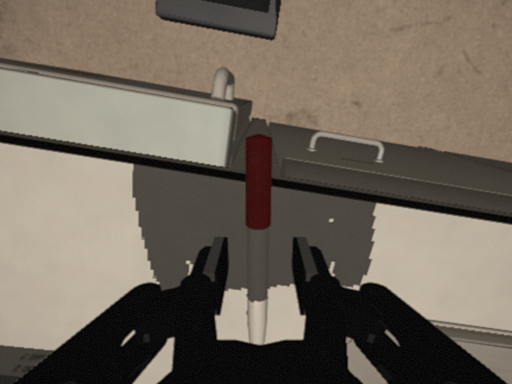

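```bash
python3 -m jog '[[[0,0,-0.002],[0,0,0]],[[0,0,-0.002],[0,0,0]],[[0,0,-0.002],[0,0,0]],[[0,0,-0.002],[0,0,0]],[[0,0,-0.002],[0,0,0]],[[0,0,-0.002],[0,0,0]]]' 0.004 30; python3 -m jog '[[[0,0,0.01],[0,0,0]],[[0,0,0.03],[0,0,0]],[[0,0,0.05],[0,0,0]],[[0,0,0.05],[0,0,0]]]';python3 -c "from h import *
st();g=get_image('wrist'); cv2.imwrite('pics/w21.png',g['color'])"
```

```text
time: 25.72
tool_pos: [0.4276, 0.1769, 0.005]
tool_rot: [[-0.986, -0.166, 0.001], [-0.166, 0.986, 0.0], [-0.001, 0.0, -1.0]]
force: [-0.5, -1.5, 7.5]
finger_gap: 0.133
time: 26.05
tool_pos: [0.4283, 0.1772, 0.0576]
tool_rot: [[-0.986, -0.167, 0.004], [-0.166, 0.986, 0.001], [-0.004, 0.0, -1.0]]
force: [0.6, 0.9, -0.3]
finger_gap: 0.132
26.05 [0.4283 0.1772 0.0576] [[-0.986, -0.167, 0.004], [-0.166, 0.986, 0.001], [-0.004, 0.0, -1.0]] [ 0.6  0.9 -0.3] 0.132 [ 0.25  0.55  2.11  0.    0.48 -1.49]
```

View pics/w21.png

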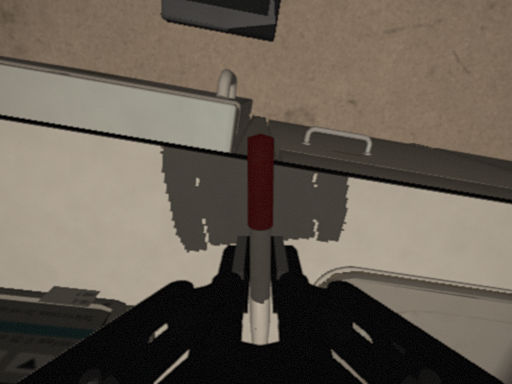

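```bash
python3 -m jog '[[[0,0,0.03],[0,0,-0.12]],[[0,0,0.06],[0,0,-0.24]],[[0,0,0.06],[0,0,-0.36]],[[0,0,0.06],[0,0,-0.48]],[[0,0,0.06],[0,0,-0.6]],[[0.003,0,0.06],[0,0,-0.72]],[[0.003,0,0.06],[0,0,-0.84]],[[0.003,-0.02,0.06],[0,0,-0.96]]]';python3 -m jog '[[[0.003,-0.03,0],[0,0,-0.12]],[[0.003,-0.06,0],[0,0,-0.24]],[[0.003,-0.09,0],[0,0,-0.36]],[[0.003,-0.12,0],[0,0,-0.48]],[[0.003,-0.15,0],[0,0,-0.6]],[[0.003,-0.18,0],[0,0,-0.72]],[[0.003,-0.22,0],[0,0,-0.778]],[[0.003,-0.25,0],[0,0,-0.778]]]'; python3 -m jog '[[[0,-0.04,0],[0,0,0]],[[0,-0.08,0],[0,0,0]],[[0,-0.12,0],[0,0,0]],[[0,-0.16,0],[0,0,0]],[[0,-0.2,0],[0,0,0]],[[0,-0.23,0],[0,0,0]],[[0,-0.24,0],[0,0,0]],[[0,-0.24,0],[0,0,0]]]'; python3 -m jog '[[[0,0,0],[0,0,0]],[[0,0,0],[0,0,0]]]'; python3 -c "from h import *
st();g=get_image('wrist'); cv2.imwrite('pics/w22.png',g['color'])"
```

```text
time: 26.77
tool_pos: [0.4303, 0.1582, 0.114]
tool_rot: [[-0.699, 0.715, 0.0], [0.715, 0.699, 0.0], [0.0, 0.0, -1.0]]
force: [0.9, -1.1, -0.8]
finger_gap: 0.137
time: 27.43
tool_pos: [0.4329, -0.0953, 0.114]
tool_rot: [[0.004, 1.0, -0.0], [1.0, -0.004, 0.0], [0.0, -0.0, -1.0]]
force: [1.1, -0.4, 0.0]
finger_gap: 0.132
time: 28.1
tool_pos: [0.4328, -0.3351, 0.1137]
tool_rot: [[0.003, 1.0, -0.0], [1.0, -0.003, 0.0], [0.0, -0.0, -1.0]]
force: [-0.8, 1.1, -0.8]
finger_gap: 0.132
time: 28.27
tool_pos: [0.4331, -0.3317, 0.1141]
tool_rot: [[-0.001, 1.0, -0.001], [1.0, 0.001, 0.001], [0.001, -0.001, -1.0]]
force: [0.3, 0.4, -0.6]
finger_gap: 0.13
28.27 [ 0.4331 -0.3317  0.1141] [[-0.001, 1.0, -0.001], [1.0, 0.001, 0.001], [0.001, -0.001, -1.0]] [ 0.3  0.4 -0.6] 0.13 [-0.77  0.53  1.87  0.    0.74 -0.78]
```

View pics/w22.png

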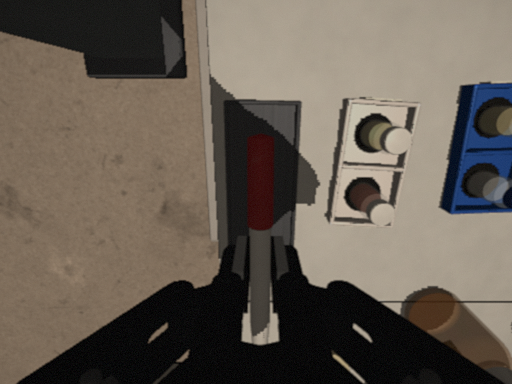

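```bash
python3 - <<'E'
from h import *
g=get_image("wrist")
for u,v in [(225,101),(301,101),(294,245),(219,245)]: print(at(g,u,v,.012).round(4))
E
```

```text
[ 0.4042 -0.2513  0.012 ]
[ 0.4664 -0.2513  0.012 ]
[ 0.4658 -0.3835  0.012 ]
[ 0.3934 -0.3836  0.012 ]
```

```bash
python3 -m jog '[[[0.001,-0.002,-0.03],[0,0,0]],[[0.001,-0.002,-0.06],[0,0,0]],[[0.001,-0.002,-0.08],[0,0,0]],[[0.001,-0.002,-0.094],[0,0,0]],[[0.001,-0.002,-0.101],[0,0,0]],[[0.001,-0.002,-0.103],[0,0,0]],[[0.001,-0.002,-0.103],[0,0,0]],[[0.001,-0.002,-0.103],[0,0,0]]]';python3 -c "from h import *
st();g=get_image('wrist'); cv2.imwrite('pics/w23.png',g['color'])"
```

```text
time: 29.03
tool_pos: [0.4346, -0.3351, 0.0122]
tool_rot: [[-0.0, 1.0, 0.001], [1.0, 0.0, -0.001], [-0.001, 0.001, -1.0]]
force: [-0.3, 0.6, -0.1]
finger_gap: 0.133
29.03 [ 0.4346 -0.3351  0.0122] [[-0.0, 1.0, 0.001], [1.0, 0.0, -0.001], [-0.001, 0.001, -1.0]] [-0.3  0.6 -0.1] 0.133 [-0.78  0.7   1.92  0.    0.52 -0.78]
```

View pics/w23.png

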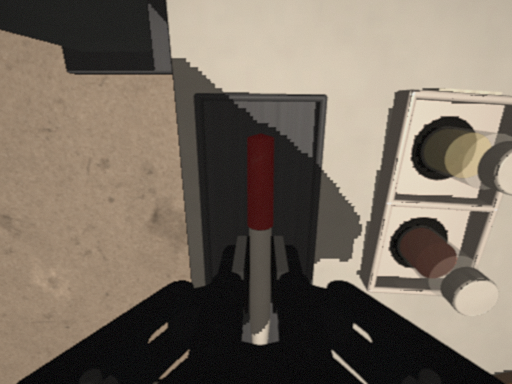

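Pen is lined up inside the tray walls; lower the last millimetres and open narrowly.

```bash
python3 -m jog '[[[0,0,-0.0015],[0,0,0]],[[0,0,-0.003],[0,0,0]],[[0,0,-0.004],[0,0,0]],[[0,0,-0.0045],[0,0,0]],[[0,0,-0.0045],[0,0,0]]]';python3 -m jog '[[[0,0,0],[0,0,0]],[[0,0,0],[0,0,0]],[[0,0,0.0],[0,0,0]]]' 0.02;python3 -m jog '[[[0,0,0.01],[0,0,0]],[[0,0,0.03],[0,0,0]],[[0,0,0.07],[0,0,0]],[[0,0,0.11],[0,0,0]],[[0,0,0.14],[0,0,0]],[[0,0,0.14],[0,0,0]]]';python3 -c "from h import *
st();g=get_image('wrist'); cv2.imwrite('pics/w24.png',g['color'])"
```

```text
time: 29.5
tool_pos: [0.4344, -0.3353, 0.008]
tool_rot: [[0.0, 1.0, 0.001], [1.0, -0.0, -0.001], [-0.001, 0.001, -1.0]]
force: [-2.2, 3.0, 14.9]
finger_gap: 0.133
time: 29.75
tool_pos: [0.4342, -0.3352, 0.0068]
tool_rot: [[0.0, 1.0, 0.0], [1.0, -0.0, -0.0], [-0.0, 0.0, -1.0]]
force: [0.4, -0.4, -0.3]
finger_gap: 0.232
time: 30.25
tool_pos: [0.4358, -0.3366, 0.1531]
tool_rot: [[-0.0, 1.0, 0.007], [1.0, 0.0, -0.006], [-0.006, 0.007, -1.0]]
force: [-0.1, -0.5, -0.2]
finger_gap: 0.237
30.25 [ 0.4358 -0.3366  0.1531] [[-0.0, 1.0, 0.007], [1.0, 0.0, -0.006], [-0.006, 0.007, -1.0]] [-0.1 -0.5 -0.2] 0.237 [-0.78  0.48  1.83  0.    0.82 -0.78]
```

View pics/w24.png

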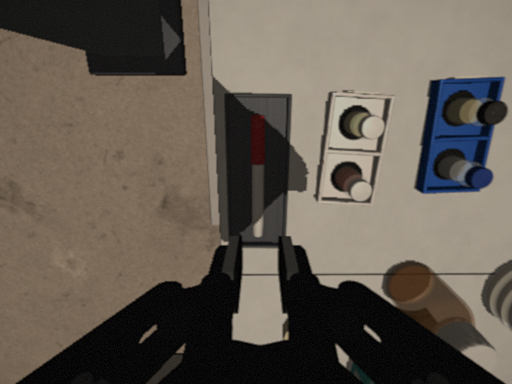

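All five are placed: pen flat in its tray, (258,115)-(258,236), four vials upright on their pads. Back off and check from the top.

```bash
python3 -m jog '[[[-0.03,-0.01,0.02],[0,0,0]],[[-0.06,-0.03,0.04],[0,0,0]],[[-0.09,-0.05,0.06],[0,0,0]],[[-0.12,-0.08,0.07],[0,0,0]],[[-0.14,-0.11,0.07],[0,0,0]],[[-0.16,-0.14,0.07],[0,0,0]],[[-0.17,-0.17,0.07],[0,0,0]],[[-0.18,-0.2,0.07],[0,0,0]]]';python3 -m jog '[[[-0.02,-0.03,0],[0,0,0]],[[-0.02,-0.03,0],[0,0,0]],[[-0.02,-0.03,0],[0,0,0]],[[-0.02,-0.03,0],[0,0,0]],[[-0.02,-0.03,0],[0,0,0]]]';python3 -c "from h import *
st();g=get_image('top');crop(g,235,140,375,255,5,'t3.png');g=get_image('side');crop(g,230,140,350,220,6,'s3.png')"
```

```text
time: 30.97
tool_pos: [0.2527, -0.5362, 0.2161]
tool_rot: [[0.001, 1.0, -0.0], [1.0, -0.001, 0.001], [0.001, -0.0, -1.0]]
force: [1.2, -0.8, -0.2]
finger_gap: 0.232
time: 31.38
tool_pos: [0.2347, -0.5642, 0.2164]
tool_rot: [[-0.001, 1.0, -0.0], [1.0, 0.001, 0.001], [0.001, -0.0, -1.0]]
force: [0.1, 0.7, -0.8]
finger_gap: 0.235
31.38 [ 0.2347 -0.5642  0.2164] [[-0.001, 1.0, -0.0], [1.0, 0.001, 0.001], [0.001, -0.0, -1.0]] [ 0.1  0.7 -0.8] 0.235 [-1.28  0.49  1.61  0.    1.05 -1.29]
```

View pics/t3.png

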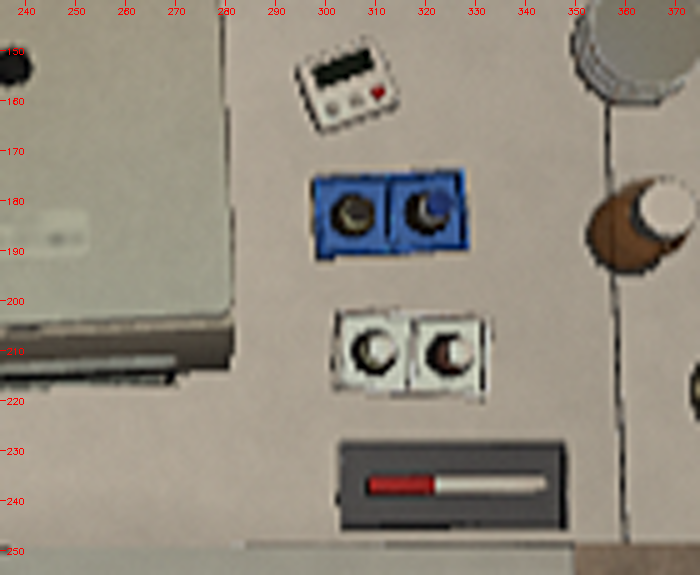

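View pics/s3.png

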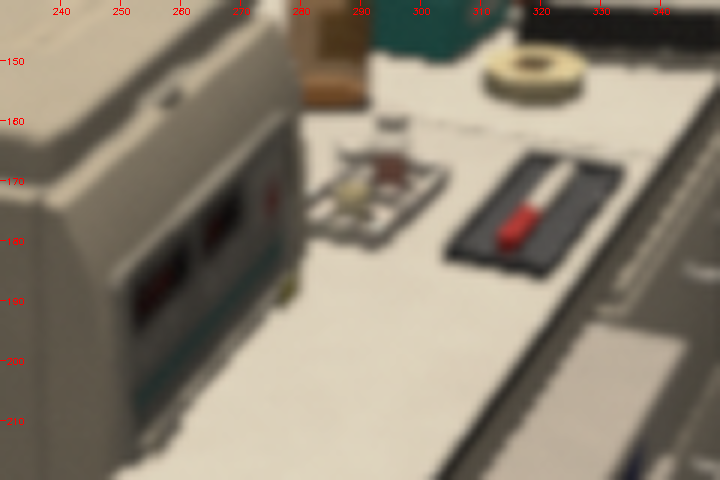

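Top view: each vial stands in its own bay, the pen lies flat in the metal tray at (308–344,237), and the timer and bottle have not moved in the image.

```bash
python3 -c "from cell import close_job;print(close_job())"
```

```text
the job is handed in; nothing more can be done
None
```

The job is done and handed in after about 31 s of the 141 s allowed. In the order asked, I stood pink and yellow in the white tray, then blue-capped and black-capped in the blue tray. The pen went last, flat in the metal pen tray along its length.

**Last checks:** The final top view shows one vial in each bay, the pen inside its tray, and the timer and bottle at the same pixels as at the start. In the side view the white tray and pen look right, but the centrifuge hides the blue tray. I checked that tray from the top and wrist cameras only. The largest wrist force I read was about 15 N, when setting the pen down. The gripper was empty and well clear when I handed in.

**What disagreed:** The first top-view estimate of the yellow vial was about 6 mm off, and I corrected it from the wrist camera before gripping. The blue vial sat about 5 mm off-centre in the fingers, and I allowed for that when placing it.

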